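Try the locking stay of a shop locker

TASK

Before the shop opens, try the stay of the counter locker with the yellow lift-up door: raise the door by its black handle until the stay locks, and let go of it so that it is seen to stay up by itself. Then press down the white release pad at that locker's side, so that the door sinks fully shut again; leave the green door shut.

Things in the scene. Friction and masses are not known exactly. Their poses are not given: they have to be found in the camera images.
- yellow_grip (a point): Centre of the black blade handle, 16 mm thick along y, 32 deep, sticking out 50 beyond the yellow door's lower front edge (point 25 beyond it, 77 above the counter, clear below). Axes turn with the door: x up the door, y along the hinge, leftward, z out of its face. Hinge line 265 mm away along +x. Shut door slopes 0.44 rad down towards the robot; 190 wide, 240 long, 0.45 kg, damped.
- yellow_door (a joint): Opening angle of the yellow door, rad: 0 shut, grows as the handle rises (3 to 5 N there). The stay's catch springs in at about 0.90; the hinge stops at 1.0. Raise to 0.94 to 0.98 and let go: it settles at about 0.89 and cannot sink until the release pad is pressed. Once freed it sinks shut by itself in about 2 s.
- yellow_release (a point): Centre of the top of the white release pad, a round upright button 40 mm across on the grey stay case at the yellow locker's right side seen from the robot (-y); top 240 above the counter, 44 above its collar, 55 sideways of the door's edge. It goes down 12 mm against a 3 to 6 N spring; the catch frees by 8 mm. Keep it down at least 0.5 s so the door starts to sink. z is up.
- green_door (a joint): Opening angle of the green door of the like locker beside it, rad: 0 shut, grows as it rises; to be left shut. Which locker stands left and which right varies.

How it is judged:
On the way, in this order (a step that is already met when the one before it is completed fails the run):
1. the yellow door stands up on its locked stay, at rest, with the robot touching nothing (value of joint yellow_door above 0.84 rad and velocity of joint yellow_door between -0.04 and 0.04 rad/s and contact force between each of the arm, the fingers and anything else below 0.5 N), for 0.3 s.
2. the yellow locker's release pad is pressed down at least 5 mm while its door is up (value of joint yellow_door above 0.5 rad and distance of yellow_release from where it was at the start of the episode above 0.005 m), for 0.05 s.
At the end, for the whole second after the job is handed in: the yellow door is shut (within 0.04 rad), its release pad has sprung back up (within 3 mm), and the green door is shut (within 0.04 rad) (value of joint each of yellow_door, green_door below 0.04 rad and distance of yellow_release from where it was at the start of the episode below 0.003 m); the robot touches nothing.
It fails at once if the green door is raised by more than 0.15 rad (value of joint green_door above 0.15 rad).
It also fails if it takes over 51 s, if anything falls off the work surface, if the arm or the gripper's body presses on something with over 40 N, if the wrist force passes 120 N, or if a joint passes its speed limit or range.

ROBOT

A 6-joint arm with a two-finger parallel gripper is mounted at the origin on the work surface. World frame = base frame: x ahead of the robot, y to its left, z up, the work surface at z = 0. Lengths are in m, angles in rad, forces in N, time in s.
With the tool pointing down it reaches from about 0.35 to 0.775 m from the base axis. Payload 5.5 kg.
Tool frame: the origin (TCP) lies on the centre line of the jaws, within the pads' length; the fingertips stand 11 mm ahead of it and the grasp point (between the pads) lies 8 mm behind it; z points along the fingers, y is the line along which they close (so a half turn about z gives the same grasp; the last joint's range is limited). The gripper opens to 85 mm and grips with 20 to 120 N. Pads are 22 mm wide; open, the fingers measure 114 mm over their backs; the gripper's body (76 mm by 85 mm) begins 54 mm behind the grasp point. The pads swing forward as they close: fully open they stand 13 mm farther back than shut.
Start: joints at [-1.269, 0.313, 0.046, 1.304, 0, 1.431], TCP at [0.246, -0.52, 0.242] pointing down, gripper open.
Joint ranges: [-2.76, 2.76], [-0.86, 1.69], [-1.03, 1.26], [-2.2, 2.34], [-1.47, 1.5], [-3.14, 3.14]. Speed limits (rad/s): [2.57, 2.57, 3.14, 3.14, 3.14, 3.14].

INTERFACE

Orientations are given as a unit quaternion [w, x, y, z].
In Python, from workcell import get_state, eyes, env gives the robot as it stands.
- The arm moves only by the shell command python3 -m inch 'ROWS' [OPENING] [FORCE]. ROWS is JSON, one flat list of numbers, 4 for each row, row after row: the shift along the tool's x, y, z in cm, then the turn about the tool's z in rad. A call has exactly 5 rows; each row shifts and turns the commanded pose from where the row before left it, along the tool's axes as they then stand; what a row does not reach is not made up. A row lasts 1/12 s, in which the tool goes at most 41.7 mm and 7.16 degrees, less where a joint would pass 70% of its speed; a pose out of reach is approached as far as the arm can. A call is refused whole if a number of a shift passes 4.17 or a number of a turn 0.125, either way. A call with a gripper value outside its range is refused whole. OPENING is the opening, from -1 (shut) to 1 (fully open), set as the call begins (- or left out, the last holds). The fingers move at their own pace and stop on an object; FORCE is the grip in N (left out, the last holds). Time passes only in rows, so rows that do not move let the fingers close, or fill a call up. It gives the time, the measured TCP pose, the force, the opening and the grip force at its end, in the units of the state.
- get_state(): the state, without advancing time (a new reading comes with each control period).
- eyes.read_camera(name): name is "scene" or "top"; returns the picture (420x560x3 uint8, red, green, blue); there is no depth.
- eyes.camera_info(name): a dict with "fovy" (degrees; the focal length in pixels is half the picture's height over the tangent of half this angle, whatever the lens; pixels are square), "cx", "cy" (the principal point, pixels), "xyz" and "orientation" of the camera in the world. Camera axes: x right, y down, z forward; pixel columns grow to the right and rows downward; lengths in m; the calibration is good to about 2 mm. A picture is of the moment at which its call begins. camera_info takes no time and is no camera call.
- env.hand_in(): hands the job in; it is judged then, once.
The state is a dict: "clock": time; "joint_pos": joint angles; "qvel": joint speeds; "tau": joint torques, N m; "tcp_pos": TCP position; "orientation": TCP orientation; "wrist_force": force on the tool from outside, world axes, zero at the start; "ft_torque": the same for the moment, N m; "finger_gap": finger opening in m; "grip_force": force on a finger pad.
Only numpy, scipy, OpenCV 4.12 (cv2) and the standard library are available. Lean on these libraries where they do the work, as an engineer would, in place of code of your own. Each camera call takes 0.05 s, during which the arm holds its last target. There are 200 camera calls.

## Working session

There is one attempt and no reset: what is moved stays moved. The work goes in short steps, Python scripts to look and compute and a shell command to move; the robot and the scene stay as the last step left them, time stands still between calls to the robot, and variables do not carry over. Pictures are saved under pics/ and viewed, at most 10 in all, crops included, and the job is handed in when it is done.

```bash
ls; mkdir -p pics; python3 - <<'E'
from workcell import get_state, eyes, env
import cv2
for n in ("scene","top"):
    cv2.imwrite(f"pics/{n}0.png",cv2.cvtColor(eyes.read_camera(n),cv2.COLOR_RGB2BGR)); print(n,eyes.camera_info(n))
s=get_state();print(s["clock"],s["tcp_pos"],s["orientation"],s["wrist_force"])
E
```

```text
pics
scene {'fovy': 48.53838319744413, 'cx': 273.0018582706229, 'cy': 204.22597022249101, 'xyz': array([ 1.2018694 , -0.45255895,  0.88032069]), 'orientation': array([-0.35512346,  0.78907947,  0.46191945, -0.19460561])}
top {'fovy': 43.62182444591364, 'cx': 285.2480799338186, 'cy': 206.19263729411318, 'xyz': array([ 0.393936  , -0.05932892,  1.21251519]), 'orientation': array([ 0.05171357, -0.69908375,  0.71025982, -0.06433201])}
0.1 [ 0.24570385 -0.51938625  0.24149963] [-8.07325208e-04  9.75701904e-01  2.19100744e-01 -7.57882087e-05] [0.25879971 0.09292725 0.14164532]
```

View pics/scene0.png

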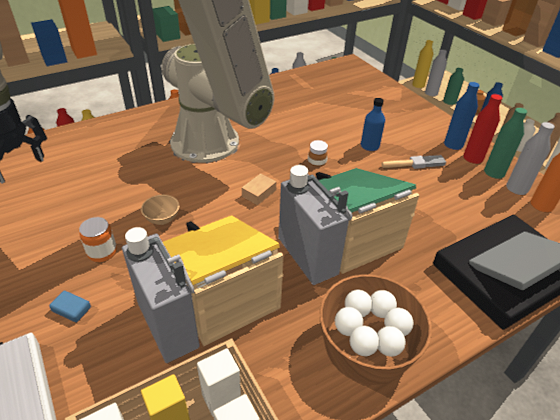

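View pics/top0.png

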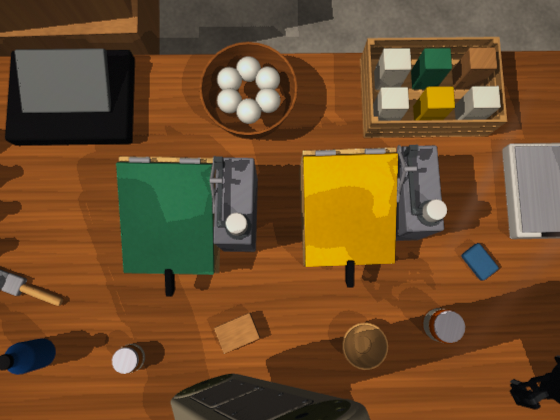

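The scene view shows the yellow locker on the right seen from the robot (-y): pad at about (137,236), handle near (193,228). In the top view (up is +x, left is +y) the yellow handle is at about (350,273), the white pad at (434,210), and the front door edge runs from (306,267) to (396,264). The green locker is to the left.

```bash
cat > h.py <<'E'
from workcell import get_state, eyes, env
import numpy as np, cv2
from scipy.spatial.transform import Rotation as R
def rot(q): return R.from_quat([q[1],q[2],q[3],q[0]]).as_matrix()
def cam(n):
    i=eyes.camera_info(n); f=210/np.tan(np.radians(i["fovy"])/2); return i,f,rot(i["orientation"])
def at_z(n,u,v,z):
    i,f,M=cam(n); d=M@np.array([(u-i["cx"])/f,(v-i["cy"])/f,1]); return i["xyz"]+d*(z-i["xyz"][2])/d[2]
def proj(n,p):
    i,f,M=cam(n); c=M.T@(np.array(p)-i["xyz"]); return i["cx"]+f*c[0]/c[2], i["cy"]+f*c[1]/c[2]
def togo(p,yaw):
    "shift in cm along tool axes for TCP to reach p, and turn to world yaw of tool x"
    s=get_state(); M=rot(s["orientation"]); y=np.arctan2(M[1,0],M[0,0])
    print("t",round(s["clock"],2),"tcp",np.round(s["tcp_pos"],4),"togo cm",np.round(100*M.T@(np.array(p)-s["tcp_pos"]),2),"turn",round(y-yaw,3),"F",np.round(s["wrist_force"],1),"gap",round(s["finger_gap"],4))
E
python3 - <<'E'
from h import *
im=cv2.imread("pics/top0.png"); hsv=cv2.cvtColor(im,cv2.COLOR_BGR2HSV)
def comp(mask,u,v,r):
    m=np.zeros_like(mask); m[v-r:v+r,u-r:u+r]=mask[v-r:v+r,u-r:u+r]
    n,l,st,c=cv2.connectedComponentsWithStats(m); k=1+np.argmax(st[1:,4]); return c[k],st[k]
c,st=comp((hsv[...,2]<28).astype(np.uint8)*255,350,273,18);print("handle",c,st)
p,sp=comp(((hsv[...,2]>150)&(hsv[...,1]<80)).astype(np.uint8)*255,434,210,16);print("pad",p,sp)
g=at_z("top",*c,0.077+0.01);P=at_z("top",*p,0.240);print("grip",g,"pad",P)
# door outline
m=((hsv[...,0]>18)&(hsv[...,0]<32)&(hsv[...,1]>180)&(hsv[...,2]>120)).astype(np.uint8)*255
m[:,:290]=0;m[:,410:]=0;m[:130]=0;m[280:]=0
m=cv2.morphologyEx(m,cv2.MORPH_OPEN,np.ones((5,5)))
k=max(cv2.findContours(m,0,2)[0],key=cv2.contourArea); box=cv2.boxPoints(cv2.minAreaRect(k));print(box)
q=cv2.approxPolyDP(cv2.convexHull(k),6,True)[:,0];print(q)
a=at_z("top",306,267,0.088);b=at_z("top",396,264,0.088);print("front edge",a,b,np.linalg.norm(a-b),"yaw",np.arctan2(-(a-b)[0],(a-b)[1]))
print("scene check",proj("scene",g),proj("scene",P), "bowl",at_z("top",365,345,.05),"jar",at_z("top",445,325,.1))
togo(g+[0,0,.008],0)
E
```

```text
handle [349.39226519 273.21546961] [346 261   8  26 181]
pad [436.10479042 209.23652695] [426 199  21  21 334]
grip [ 0.43347504 -0.21547031  0.087     ] pad [ 0.54510699 -0.36258958  0.24      ]
[[302.42584 154.71713]
 [396.97772 152.86319]
 [399.16486 264.40854]
 [304.61298 266.26248]]
[[396 153]
 [394 262]
 [305 266]
 [303 157]]
front edge [ 0.44813304 -0.1230827   0.088     ] [ 0.45135529 -0.31604758  0.088     ] 0.19299178542802448 yaw 0.0166970768391165
scene check (np.float64(191.99284941869092), np.float64(228.1885525098462)) (np.float64(134.52450143731215), np.float64(234.39180256298164)) bowl [ 0.28060507 -0.24860552  0.05      ] jar [ 0.32274963 -0.40910959  0.1       ]
t 0.1 tcp [ 0.2457 -0.5194  0.2415] togo cm [ 29.97 -19.42  14.69] turn 0.442 F [0.3 0.1 0.1] gap 0.0856
```

```bash
python3 -m inch '[2.9,-2,0,0, 2.9,-2,0,0, 2.9,-2,0,0, 2.9,-2,0,0, 2.9,-2,0,0]' 1 40; python3 -m inch '[2.9,-2,0,0, 2.9,-2,0,0, 2.9,-2,0,0, 2.9,-2,0,0, 2.9,-2,0,0]'; python3 -m inch '[0,0,0,0.106, 0,0,0,0.106, 0,0,0,0.106, 0,0,0,0.107, 0,0,0,0]'; python3 -c "
from h import *
togo([.422,-.216,.069],.0167)
cv2.imwrite('pics/top1.png',cv2.cvtColor(eyes.read_camera('top'),cv2.COLOR_RGB2BGR)[130:400,250:500])"
```

```text
clock: 0.52
tcp_pos: [0.3344, -0.3658, 0.2419]
orientation: [-0.0, 0.976, 0.219, -0.0]
wrist_force: [0.3, -0.2, 0.8]
finger_gap: 0.085
grip_force: 0.0
clock: 0.93
tcp_pos: [0.4228, -0.2133, 0.2421]
orientation: [-0.0, 0.976, 0.219, -0.0]
wrist_force: [0.8, -0.5, 0.6]
finger_gap: 0.0848
grip_force: 0.0
clock: 1.35
tcp_pos: [0.4223, -0.2146, 0.2419]
orientation: [-0.0, 1.0, 0.007, -0.0]
wrist_force: [0.2, 0.1, -0.0]
finger_gap: 0.0855
grip_force: 0.0
t 1.35 tcp [ 0.4223 -0.2146  0.2419] togo cm [-0.02  0.14 17.29] turn -0.002 F [ 0.2  0.1 -0. ] gap 0.0855
```

```bash
python3 -m inch '[0,0.1,2.5,0, 0,0,2.5,0, 0,0,2.5,0, 0,0,2.5,0, 0,0,2.5,0]'; python3 -m inch '[0,0,1.2,0, 0,0,1.2,0, 0,0,1.2,0, 0,0,1.2,0, 0,0,0,0]'; python3 -c "
from h import *
togo([.422,-.216,.069],.0167)
cv2.imwrite('pics/scene1.png',cv2.resize(cv2.cvtColor(eyes.read_camera('scene'),cv2.COLOR_RGB2BGR)[80:350,50:350],None,fx=2,fy=2))"
```

```text
clock: 1.82
tcp_pos: [0.4223, -0.2161, 0.1162]
orientation: [0.0, 1.0, 0.01, 0.0]
wrist_force: [-0.2, -0.4, -0.4]
finger_gap: 0.085
grip_force: 0.0
clock: 2.23
tcp_pos: [0.4209, -0.2151, 0.0671]
orientation: [-0.001, 1.0, 0.01, -0.002]
wrist_force: [-0.0, 0.5, -0.3]
finger_gap: 0.0856
grip_force: 0.0
t 2.23 tcp [ 0.4209 -0.2151  0.0671] togo cm [ 0.1   0.09 -0.19] turn 0.003 F [-0.   0.5 -0.3] gap 0.0856
```

View pics/scene1.png

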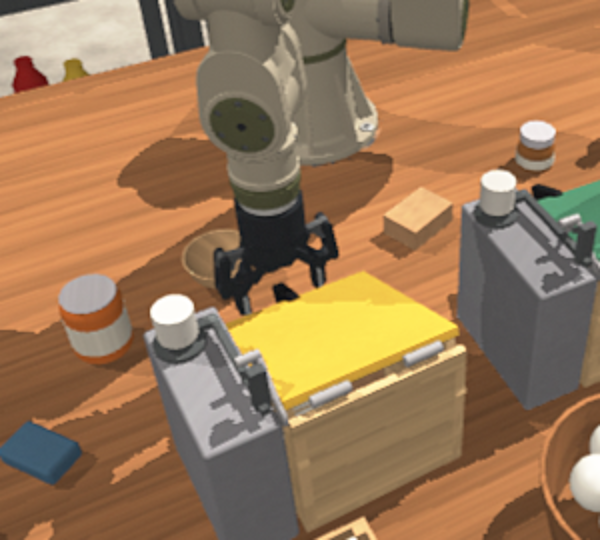

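The crop shows the black handle at about (285,292), between the open fingers and clear of the door, so I'll close on it.

```bash
python3 -m inch '[0,0,0,0, 0,0,0,0, 0,0,0,0, 0,0,0,0, 0,0,0,0]' -1 30;python3 -m inch '[0,0,0,0, 0,0,0,0, 0,0,0,0, 0,0,0,0, 0,0,0,0]'; python3 - <<'E'
from h import *
s=get_state();t=s["tcp_pos"]
# hinge relative: grip point (grasp = TCP z+.008)
gx,gz=t[0],t[2]+.008
hx=.4497-.025*np.cos(.44)+.265*np.cos(.44); hz=.077+.265*np.sin(.44)
r=np.hypot(hx-gx,hz-gz);a0=np.arctan2(hz-gz,hx-gx);print("hinge",hx,hz,"r",r,"a0",a0)
px=pz=None
for q in np.arange(0,1.0,.0735).tolist()+[.955,.97]:
    x=hx-r*np.cos(a0-q);z=hz-r*np.sin(a0-q)
    if px is not None: print(round(q,3),"dx cm",round(100*(x-px),2),"tool dz",round(-100*(z-pz),2), "abs tcp",round(x,4),round(z-.008,4))
    px,pz=x,z
E
```

```text
clock: 2.7
tcp_pos: [0.4228, -0.2163, 0.0698]
orientation: [0.0, 1.0, 0.009, 0.0]
wrist_force: [-0.1, 0.1, 0.7]
finger_gap: 0.0258
grip_force: 0.0
clock: 3.12
tcp_pos: [0.4227, -0.2142, 0.0699]
orientation: [-0.002, 1.0, 0.009, 0.001]
wrist_force: [0.4, 7.0, 5.6]
finger_gap: 0.0159
grip_force: 32.8
hinge 0.6668403991727913 0.1898739582424899 r 0.26857775357710634 a0 0.43019813054766204
0.073 dx cm -0.76 tool dz -1.82 abs tcp 0.4152 0.0881
0.147 dx cm -0.62 tool dz -1.87 abs tcp 0.409 0.1068
0.22 dx cm -0.48 tool dz -1.91 abs tcp 0.4041 0.126
0.294 dx cm -0.34 tool dz -1.94 abs tcp 0.4007 0.1454
0.367 dx cm -0.2 tool dz -1.96 abs tcp 0.3988 0.165
0.441 dx cm -0.05 tool dz -1.97 abs tcp 0.3983 0.1848
0.514 dx cm 0.09 tool dz -1.97 abs tcp 0.3992 0.2045
0.588 dx cm 0.24 tool dz -1.96 abs tcp 0.4016 0.2241
0.661 dx cm 0.38 tool dz -1.94 abs tcp 0.4054 0.2434
0.735 dx cm 0.52 tool dz -1.9 abs tcp 0.4106 0.2625
0.808 dx cm 0.66 tool dz -1.86 abs tcp 0.4173 0.2811
0.882 dx cm 0.8 tool dz -1.81 abs tcp 0.4252 0.2991
0.955 dx cm 0.93 tool dz -1.74 abs tcp 0.4345 0.3166
0.955 dx cm -0.01 tool dz 0.01 abs tcp 0.4344 0.3164
0.97 dx cm 0.2 tool dz -0.35 abs tcp 0.4365 0.3199
```

```bash
python3 -m inch '[-0.4,0,-0.9,0, -0.4,0,-0.9,0, -0.3,0,-0.9,0, -0.3,0,-1,0, -0.25,0,-0.95,0]'; python3 -m inch '[-0.25,0,-0.95,0, -0.2,0,-1,0, -0.15,0,-1,0, -0.1,0,-0.95,0, -0.1,0,-1,0]'; python3 -c "
from h import *
togo([.3983,-.216,.1848],.0167)"
```

```text
clock: 3.53
tcp_pos: [0.4064, -0.2146, 0.1159]
orientation: [-0.002, 1.0, 0.009, 0.001]
wrist_force: [5.1, 5.7, -2.6]
finger_gap: 0.0154
grip_force: 29.8
clock: 3.95
tcp_pos: [0.3982, -0.2147, 0.1646]
orientation: [-0.002, 1.0, 0.009, 0.0]
wrist_force: [4.7, 5.4, -4.8]
finger_gap: 0.0157
grip_force: 29.3
t 3.95 tcp [ 0.3982 -0.2147  0.1646] togo cm [ 0.    0.12 -2.02] turn 0.002 F [ 4.7  5.4 -4.8] gap 0.0157
```

```bash
python3 -m inch '[-0.05,0,-1,0, 0,0,-1,0, 0.05,0,-1,0, 0.05,0,-1,0, 0.1,0,-1,0]'; python3 -m inch '[0.15,0,-1,0, 0.2,0,-1,0, 0.2,0,-0.9,0, 0.25,0,-1,0, 0.3,0,-0.9,0]'; python3 -c "
from h import *
s=get_state();x,_,z=s['tcp_pos'];print('door',.4302+np.arctan2(z+.008-.1899,.6668-x))
togo([.4345,-.2147,.3166],.0167)"
```

```text
clock: 4.37
tcp_pos: [0.3991, -0.2146, 0.2141]
orientation: [-0.002, 1.0, 0.009, -0.001]
wrist_force: [3.5, 3.8, -7.2]
finger_gap: 0.0155
grip_force: 29.3
clock: 4.78
tcp_pos: [0.4088, -0.2145, 0.2618]
orientation: [-0.002, 1.0, 0.009, -0.002]
wrist_force: [-3.3, 7.4, -3.8]
finger_gap: 0.0154
grip_force: 33.0
door 0.7305502008539257
t 4.78 tcp [ 0.4088 -0.2145  0.2618] togo cm [ 2.54  0.04 -5.49] turn 0.001 F [-3.3  7.4 -3.8] gap 0.0154
```

```bash
python3 -m inch '[0.35,0,-0.9,0, 0.35,0,-0.95,0, 0.4,0,-0.9,0, 0.4,0,-0.9,0, 0.45,0,-0.85,0]'; python3 -m inch '[0.45,0,-0.85,0, 0,0,0,0, 0,0,0,0, 0,0,0,0, 0,0,0,0]'; python3 -c "
from h import *
s=get_state();x,_,z=s['tcp_pos'];print('door',.4302+np.arctan2(z+.008-.1899,.6668-x))
togo([.4345,-.2147,.3166],.0167)
cv2.imwrite('pics/scene2.png',cv2.resize(cv2.cvtColor(eyes.read_camera('scene'),cv2.COLOR_RGB2BGR)[80:350,50:350],None,fx=2,fy=2))"
```

```text
clock: 5.2
tcp_pos: [0.4287, -0.2141, 0.3086]
orientation: [-0.001, 1.0, 0.009, -0.001]
wrist_force: [-3.4, 8.2, -3.4]
finger_gap: 0.0157
grip_force: 33.1
clock: 5.62
tcp_pos: [0.4338, -0.2141, 0.3175]
orientation: [-0.001, 1.0, 0.009, -0.0]
wrist_force: [-2.8, 9.0, 0.1]
finger_gap: 0.0158
grip_force: 33.5
door 0.9573253468155195
t 5.62 tcp [ 0.4338 -0.2141  0.3175] togo cm [0.07 0.07 0.09] turn 0.001 F [-2.8  9.   0.1] gap 0.0158
```

View pics/scene2.png

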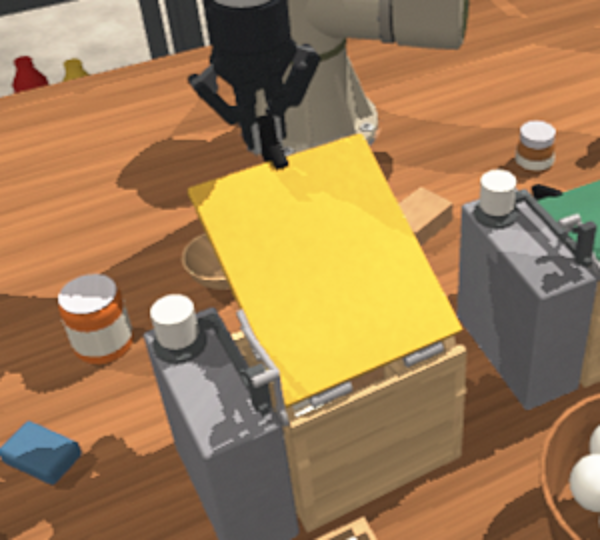

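The door is up with the handle between the fingers at crop (270,150), at about 0.957 rad by geometry. I'll let go and back off upwards.

```bash
python3 -m inch '[0,0,0,0, 0,0,0,0, 0,0,0,0, 0,0,0,0, 0,0,0,0]' 1; python3 -m inch '[0,0,0,0, 0,0,0,0, 0,0,0,0, 0,0,0,0, 0,0,0,0]'; python3 -m inch '[0,0,-1,0, 0,0,-2,0, 0,0,-2,0, 0,0,-2,0, 0,0,-2,0]'; python3 -m inch '[0,0,0,0, 0,0,0,0, 0,0,0,0, 0,0,0,0, 0,0,0,0]' ;  python3 -c "
from h import *
cv2.imwrite('pics/scene3.png',cv2.resize(cv2.cvtColor(eyes.read_camera('scene'),cv2.COLOR_RGB2BGR)[80:350,50:350],None,fx=2,fy=2))
togo([.545,-.3628,.35],.0167)"
```

```text
clock: 6.08
tcp_pos: [0.4348, -0.2164, 0.3169]
orientation: [0.001, 1.0, 0.008, 0.001]
wrist_force: [0.1, -0.6, -0.0]
finger_gap: 0.075
grip_force: 0.0
clock: 6.5
tcp_pos: [0.4345, -0.2158, 0.3162]
orientation: [0.0, 1.0, 0.008, -0.0]
wrist_force: [-0.2, 0.1, 0.3]
finger_gap: 0.0855
grip_force: 0.0
clock: 6.92
tcp_pos: [0.4344, -0.2157, 0.408]
orientation: [0.0, 1.0, 0.008, 0.0]
wrist_force: [0.5, 0.1, 0.1]
finger_gap: 0.0858
grip_force: 0.0
clock: 7.33
tcp_pos: [0.4342, -0.2156, 0.4053]
orientation: [-0.001, 1.0, 0.008, -0.001]
wrist_force: [-0.3, -1.1, -0.1]
finger_gap: 0.0856
grip_force: 0.0
t 7.38 tcp [ 0.4342 -0.2156  0.4054] togo cm [10.84 14.91  5.51] turn 0.0 F [ 0.   0.7 -0.3] gap 0.0852
```

View pics/scene3.png

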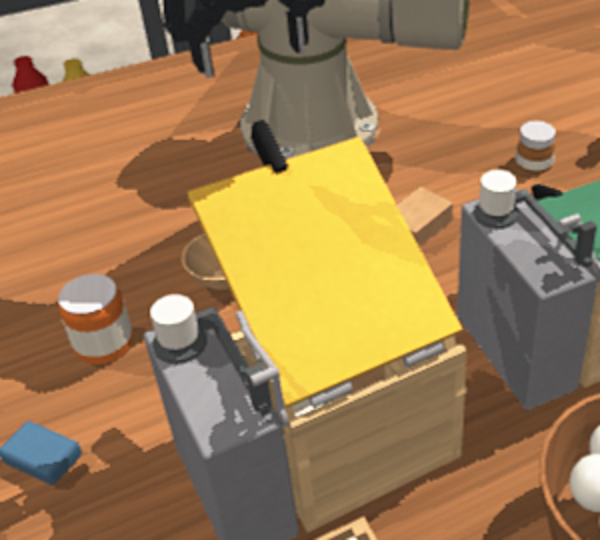

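The door stays up by itself, its handle at crop (268,145) and the gripper clear above it. The pad top is at crop (175,306), which is full-frame (137.5,233). Next I'll go above the pad with the fingers shut.

```bash
python3 -m inch '[2.2,3,0,0, 2.2,3,0,0, 2.2,3,0,0, 2.2,3,0,0, 2.1,3,0,0]' -1; python3 -m inch '[0,0,2.3,0, 0,0,2.3,0, 0,0,2.3,0, 0,0,2.3,0, 0,0,2.3,0]';  python3 -c "
from h import *
print(at_z('scene',137.5,233,.24))
togo([.545,-.3635,.251],.0167)"
```

```text
clock: 7.8
tcp_pos: [0.5468, -0.365, 0.4058]
orientation: [-0.0, 1.0, 0.008, -0.0]
wrist_force: [0.7, -0.8, 0.6]
finger_gap: 0.0252
grip_force: 0.0
clock: 8.22
tcp_pos: [0.5459, -0.364, 0.2889]
orientation: [-0.001, 1.0, 0.008, -0.001]
wrist_force: [0.9, -0.6, 0.1]
finger_gap: 0.0004
grip_force: 0.0
[ 0.54422855 -0.35654874  0.24      ]
t 8.22 tcp [ 0.5459 -0.364   0.2889] togo cm [-0.08 -0.04  3.79] turn 0.0 F [ 0.9 -0.6  0.1] gap 0.0004
```

```bash
python3 -m inch '[0,-0.2,1,0, 0,0,1,0, 0,0,1,0, 0,0,0.5,0, 0,0,0.3,0]'; python3 -m inch '[0,0,0.3,0, 0,0,0.3,0, 0,0,0.2,0, 0,0,0.2,0, 0,0,0,0]'
```

```text
clock: 8.63
tcp_pos: [0.5457, -0.3617, 0.2522]
orientation: [-0.0, 1.0, 0.008, -0.001]
wrist_force: [-0.9, -0.0, 0.1]
finger_gap: -0.0
grip_force: 0.0
clock: 9.05
tcp_pos: [0.5461, -0.362, 0.2437]
orientation: [0.0, 1.0, 0.008, 0.0]
wrist_force: [-1.7, 1.7, 4.1]
finger_gap: 0.0
grip_force: 2.2
```

```bash
python3 -m inch '[0,0,0.2,0, 0,0,0.1,0, 0,0,0,0, 0,0,0,0, 0,0,0,0]'; python3 -m inch '[0,0,0,0, 0,0,0,0, 0,0,0,0, 0,0,0,0, 0,0,0,0]'; python3 -c "
from h import *
cv2.imwrite('pics/scene4.png',cv2.resize(cv2.cvtColor(eyes.read_camera('scene'),cv2.COLOR_RGB2BGR)[80:350,50:350],None,fx=2,fy=2))"
```

```text
clock: 9.47
tcp_pos: [0.5461, -0.362, 0.2406]
orientation: [0.0, 1.0, 0.008, 0.0]
wrist_force: [-1.0, 1.4, 5.5]
finger_gap: -0.0001
grip_force: 2.6
clock: 9.88
tcp_pos: [0.5461, -0.3621, 0.2406]
orientation: [0.0, 1.0, 0.008, 0.0]
wrist_force: [-2.0, 1.4, 5.1]
finger_gap: -0.0
grip_force: 2.6
```

View pics/scene4.png

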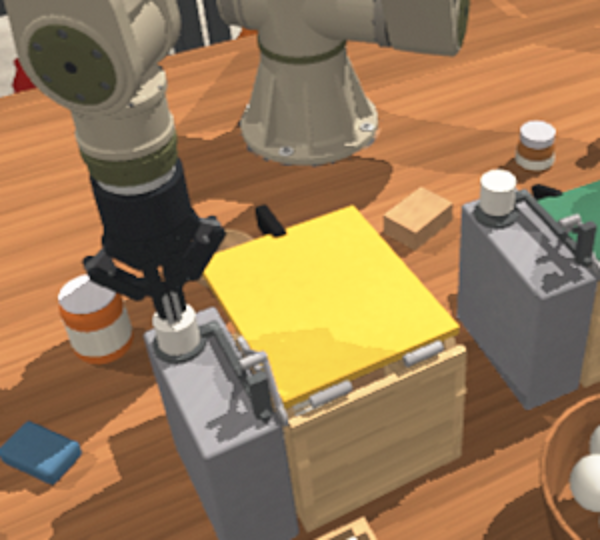

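The picture shows the pad pressed down by the fingertips at crop (175,320) and the door already sinking, its handle at (270,220). I'll hold a little longer, then lift off and wait.

```bash
for i in 1 2; do python3 -m inch '[0,0,0,0, 0,0,0,0, 0,0,0,0, 0,0,0,0, 0,0,0,0]' >/dev/null; done; python3 -m inch '[0,0,-1,0, 0,0,-2,0, 0,0,-2.5,0, 0,0,-2.5,0, 0,0,-2,0]'; for i in 1 2 3 4; do python3 -m inch '[0,0,0,0, 0,0,0,0, 0,0,0,0, 0,0,0,0, 0,0,0,0]' | tail -3; done;  python3 -c "
from h import *
im=cv2.cvtColor(eyes.read_camera('scene'),cv2.COLOR_RGB2BGR); a=cv2.imread('pics/scene0.png')
print('diff door region', cv2.absdiff(im,a)[215:330,170:290].mean(), cv2.absdiff(im,a)[225:260,125:150].mean())
cv2.imwrite('pics/scene5.png',cv2.resize(im[80:350,50:350],None,fx=2,fy=2))"
```

```text
clock: 11.18
tcp_pos: [0.546, -0.3622, 0.3421]
orientation: [0.0, 1.0, 0.008, 0.0]
wrist_force: [-0.3, -0.3, -0.1]
finger_gap: 0.0001
grip_force: 0.0
wrist_force: [-0.2, 0.3, -0.6]
finger_gap: 0.0002
grip_force: 0.0
wrist_force: [-0.1, -0.1, -0.6]
finger_gap: -0.0
grip_force: 0.0
wrist_force: [-0.7, 0.8, -0.1]
finger_gap: 0.0001
grip_force: 0.0
wrist_force: [0.4, -0.2, 0.5]
finger_gap: -0.0002
grip_force: 0.0
diff door region 10.063164251207729 5.841904761904762
```

View pics/scene5.png

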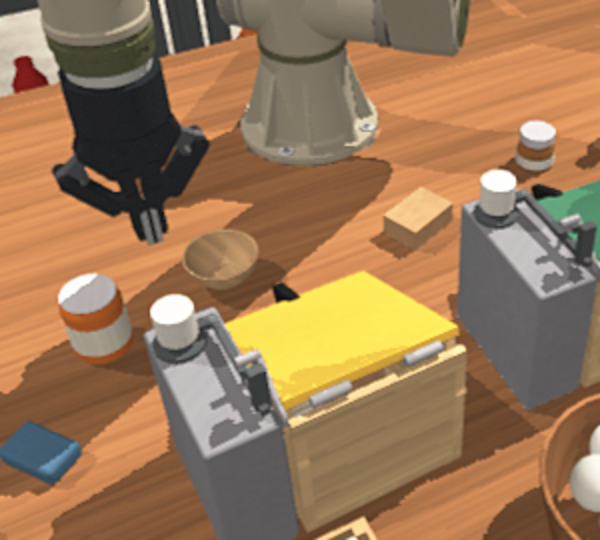

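The yellow door is shut, with its handle at crop (285,292) as before the lift. The pad is back up at (175,306), the green door is unmoved and the arm is clear. I'll give it a short settle and hand in.

```bash
for i in 1 2 3; do python3 -m inch '[0,0,0,0, 0,0,0,0, 0,0,0,0, 0,0,0,0, 0,0,0,0]' | head -1; done; python3 -c "
from workcell import env
print(env.hand_in())"
```

```text
clock: 13.32
clock: 13.73
clock: 14.15
the job is handed in; nothing more can be done
None
```

I raised the yellow door, it stayed up by itself after I let go, and pressing the release pad sank it fully shut with the pad back up and the green door still shut; I handed the job in at about 14 s, with no verdict returned.

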